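Screw the test stand's foot down to the mat, then load the sensor roller

TASK

The blue roller test stand bears on only three of its feet, because its screw foot, the one with the red wing grip, hangs just clear of the mat: turn the grip clockwise until that foot just takes up lightly on the mat, without jacking up or shifting the stand, and let go of it. Then lift the black sensor roller off its wooden rest and lower it gently into the stand's two V-notches, leaving the other parts on the bench where they lie.

Things in the scene. Friction and masses are not known exactly. Their poses are not given: they have to be found in the camera images.
- stand: Loose blue roller test stand, about 8 kg. Origin: middle, at the fixed feet's soles; x along the axis of a loaded roller, z up. Plate 240 x 124 mm, top 32 mm up; feet at x +-95, y +-100 mm: three fixed rubber discs, on which it stands steady at the start, and the screw foot at (+95, -100). Opposite, at (-72, +86), a grey box with a round bayonet socket, top 97 mm up.
- notches (a point): Point between the stand's two V-notches where the middle of the seated roller's axis lies, 65 mm above the soles; axes as the stand's. 90 degree V's, 49 mm wide at the mouth, in steel cheeks 8 mm thick, 83 mm high above the soles, inner faces 87 mm either way along x.
- screw: Screw foot. Origin: centre of its red wing grip, on the upright spindle's axis, 102 to 103 mm above the mat at the start; x along the wings, z up. Grip 82 mm long, 14 mm thick, 36 mm high; below it the 14 mm steel spindle, and at its lower end a round rubber-cushioned sole 60 mm wide, all turning as one and sinking as it turns. Clockwise from above screws it down, 4 mm a turn.
- roller_mid (a point): Middle of the black sensor roller's axis: body 50 mm diameter, 160 mm long, 12 mm steel shaft ends out to 101 mm from the middle, yellow band near the +x end, 0.6 kg. x along its axis (it may lie rolled about it). It starts in its wooden rest, axis 45 mm above the mat.
- roller: The same roller as a body; origin and axes as roller_mid.
- rest: Fixed plywood rest for the roller, 150 x 90 mm and 45 mm high, two V-blocks 116 mm apart; origin: centre of its underside on the mat, x along the roller. The middle 90 mm of the roller is free of it on both sides.
- mat: Fixed grey rubber mat, 3 mm thick, 720 x 1300 mm, on the bench; origin: centre of its underside, on the bench top (z = 0).
- photo_eye: Bystander: loose white plastic photo-eye housing, 50 x 20 x 58 mm high; origin: centre of its underside.
- box_lid: Bystander: loose aluminium junction box lid, 90 x 70 x 9 mm; origin: centre of its underside.
- lug0: Bystander: loose copper terminal lug, 56 mm long, 18 mm wide, 9 mm high; origin: on the mat near its middle, x along it.
- lug1: Bystander: second copper terminal lug, like lug0.
- boss (a point): Top of the threaded boss (31 mm wide) that the screw foot runs in, on its axis, 54 mm below the grip's centre. At the start the sole hangs 1 to 4 mm off the mat; soles differ by 2.4 mm, so the grip's height does not tell the gap. Turning free takes about 0.05 N m; on the mat the drag grows by 0.03 N m per newton borne (about half stays when the hand stops); the sole's cushion gives 1 mm per 20 N.
Mind the look-alikes: they are no part of the job. What is meant by the roller is not orange or turquoise, and is the smaller of those in its own colour.

How it is judged (in metres and radians):
On the way, in this order (a step that is already met when the one before it is completed fails the run):
1. the screw foot bears lightly on the mat (1.5 to 14 N) with the robot off the screw and the stand, and the roller not yet in the stand (contact force between screw and mat between 1.5 and 14 N and contact force between the fingers and stand below 0.2 N and distance between roller_mid and notches above 0.06 m), for 0.4 s.
2. the roller lies in both V-notches (z of roller_mid in the frame of notches between -0.003 and 0.003 m and y of roller_mid in the frame of notches between -0.003 and 0.003 m and x of roller_mid in the frame of notches between -0.012 and 0.012 m and angle between the x axis of roller and the x axis of stand, either way round below 0.05 rad), for 0.2 s.
At the end, for the whole second after the job is handed in: The roller rests in both V-notches (its middle within 3 mm of the seated height and of the notches' centre line and 12 mm along the axis, its axis within 0.05 rad of the stand's), the screw foot bears on the mat with 1.5 to 17 N, the stand stands level within 0.02 rad, and all is at rest (all of step 2 and contact force between screw and mat between 1.5 and 17 N and linear speed of roller below 0.02 m/s and linear speed of stand below 0.01 m/s and angle between stand's own z axis and vertical below 0.02 rad); the robot touches nothing.
It fails at once if the stand is jacked up: the screw foot presses on the mat with over 22 N (its neighbours then leave the mat) (contact force between screw and mat above 22 N).
It fails at once if the stand is shifted by more than 15 mm (distance of stand from where it was at the start of the episode above 0.015 m).
It fails at once if the roller hits the stand with over 30 N (contact force between roller and stand above 30 N).
It fails at once if a bystander is moved by more than 15 mm (distance of any of photo_eye, box_lid, lug0, lug1 from where it was at the start of the episode above 0.015 m).
It also fails if it takes over 72 s, if anything falls off the work surface, if the arm or the gripper's body presses on something with over 40 N, if the wrist force passes 120 N, or if a joint passes its speed limit or range.

ROBOT

A 7-joint arm with a two-finger parallel gripper is mounted at the origin on the work surface. World frame = base frame: x ahead of the robot, y to its left, z up, the work surface at z = 0. Lengths are in m, angles in degrees, forces in N, time in s.
With the tool pointing down it reaches from about 0.4 to 0.875 m from the base axis. Payload 4.4 kg.
Tool frame: the origin (TCP) lies at the very end of the fingers, on their centre line; the grasp point (between the pads) lies 19 mm behind it; z points along the fingers, y is the line along which they close (so a half turn about z gives the same grasp; the last joint's range is limited). The gripper opens to 85 mm and grips with 20 to 120 N. Pads are 22 mm wide; open, the fingers measure 114 mm over their backs; the gripper's body (76 mm by 85 mm) begins 54 mm behind the grasp point. The pads swing forward as they close: fully open they stand 13 mm farther back than shut.
Start: joints at [60.63, 36.005, 2.206, 86.941, -1.547, 57.084, -1.146], TCP at [0.281, -0.586, 0.231] pointing down, gripper open.
Joint ranges: [-175.42, 175.42], [-21.48, 121.26], [-71.46, 75.88], [10.55, 141.38], [-63.04, 243.04], [13.31, 113.54], [-168.57, 168.57]. Speed limits (degrees/s): [147.25, 147.25, 180, 180, 180, 180, 180].

INTERFACE

Orientations are given as [roll, pitch, yaw] about the fixed x, y, z axes, in that order (R = Rz(yaw) Ry(pitch) Rx(roll)).
In Python, from workcell import readout, imaging, env gives the robot as it stands.
- The arm moves only by the shell command python3 -m pendant 'ROWS' [OPENING]. ROWS is JSON, a list of rows, each an object with "travel": the shift along the world's x, y, z in cm, a list of three; "turn": the turn about the world's z in degrees. A call has 1 to 12 rows; each row is the pose to reach, as a shift and turn from the pose commanded when the call began; what a row does not reach only later rows make up. A row lasts 1/12 s, in which the tool goes at most 41.7 mm and 7.16 degrees, less where a joint would pass 70% of its speed; a pose out of reach is approached as far as the arm can. A call with a gripper value outside its range is refused whole. OPENING is the closure, from -1 (fully open) to 1 (shut), so that 0 is half open, set as the call begins (- or left out, the last holds). The fingers move at their own pace and stop on an object; the grip force is fixed at half the most. Time passes only in rows, so rows that repeat a pose let the fingers close. It gives the time, the measured TCP pose, the force, the opening and the grip force at its end, in the units of the state.
- readout.read_state(): the state, without advancing time (a new reading comes with each control period).
- imaging.snapshot(name): name is "scene" or "top" or "wrist"; returns a dict with "color" (420x560x3 uint8, blue, green, red), "fx", "fy", "cx", "cy" (pixels), "k1" (the pictures are not rectified: a ray, as slopes to the right and down, at radius r is drawn at 1 + k1 r^2 times it, then the intrinsics apply), "position" and "rotation" of the camera in the world; the wrist camera has in their place "T_tool_cam" (4x4, takes a point from camera to tool coordinates, whose origin is the TCP and whose axes are the flange's). Camera axes: x right, y down, z forward; pixel columns grow to the right and rows downward; lengths in m; the calibration is good to about 2 mm. A picture is of the moment at which its call begins: read the wrist's pose just before it. There is no depth.
- env.finish_job(): hands the job in; it is judged then, once.
The state is a dict: "clock": time; "q": joint angles; "qvel": joint speeds; "joint_efforts": joint torques, N m; "position": TCP position; "tcp_rot": TCP orientation; "wrist_force": force on the tool from outside, world axes, zero at the start; "wrist_torque": the same for the moment, N m; "grip_width": opening from 0.0 (shut) to 1.0 (fully open); "grasp_force": force on a finger pad.
Only numpy, scipy, OpenCV 4.12 (cv2) and the standard library are available. Lean on these libraries where they do the work, as an engineer would, in place of code of your own. Each camera call takes 0.05 s, during which the arm holds its last target. There are 200 camera calls.

## Working session

There is one attempt and no reset: what is moved stays moved. The work goes in short steps, Python scripts to look and compute and a shell command to move; the robot and the scene stay as the last step left them, time stands still between calls to the robot, and variables do not carry over. Pictures are saved under pics/ and viewed, at most 10 in all, crops included, and the job is handed in when it is done.

```bash
ls; mkdir -p pics
cat > h.py <<'E'
import numpy as np, cv2
from workcell import readout, imaging, env
from scipy.spatial.transform import Rotation as R
def snap(n,save=None):
    s=readout.read_state(); c=imaging.snapshot(n)
    if n=='wrist':
        T=np.eye(4);T[:3,3]=s['position'];T[:3,:3]=R.from_euler('xyz',s['tcp_rot'],degrees=True).as_matrix()
        M=T@np.array(c['T_tool_cam']);c['position']=M[:3,3];c['rotation']=M[:3,:3]
    if save: cv2.imwrite('pics/'+save+'.png',c['color'])
    np.save('pics/'+(save or n)+'.npy',c,allow_pickle=True)
    return c
def load(n): return np.load('pics/'+n+'.npy',allow_pickle=True).item()
def px2w(c,u,v,z):
    x=(u-c['cx'])/c['fx'];y=(v-c['cy'])/c['fy'];a,b=x,y
    for _ in range(30):
        f=1+c['k1']*(a*a+b*b);a,b=x/f,y/f
    d=np.array(c['rotation'])@np.array([a,b,1]);p=np.array(c['position']);return p+d*(z-p[2])/d[2]
def w2px(c,P):
    q=np.array(c['rotation']).T@(np.array(P)-np.array(c['position']));a,b=q[0]/q[2],q[1]/q[2];f=1+c['k1']*(a*a+b*b)
    return np.array([c['fx']*a*f+c['cx'],c['fy']*b*f+c['cy']])
E
python3 - <<'E'
from h import *
for n in ['scene','top']:
    c=snap(n,n+'0');print(n,c['fx'],c['k1'],np.round(c['position'],3),np.round(c['rotation'],2).tolist())
s=readout.read_state();print({k:np.round(v,3).tolist() for k,v in s.items()})
E
```

```text
pics
scene 492.90357378509805 -0.030002272698259475 [1.15  0.587 0.775] [-127.8, 0.63, 137.51]
top 464.6114055404134 -0.024399210695800845 [ 0.291 -0.043  1.253] [-166.88, 0.24, -96.95]
{'clock': 0.1, 'q': [60.631, 36.055, 2.202, 86.989, -1.549, 57.082, -1.146], 'qvel': [-0.097, -0.051, -0.081, -0.02, 0.1, 0.013, -0.013], 'joint_efforts': [0.004, -56.455, 1.231, -19.397, 0.011, 0.005, 0.0], 'position': [0.281, -0.586, 0.23], 'tcp_rot': [-179.904, -0.001, 25.599], 'wrist_force': [-0.509, 0.338, -0.227], 'wrist_torque': [0.048, -0.002, -0.046], 'grasp_force': 0.0, 'grip_width': 0.999}
```

View pics/top0.png

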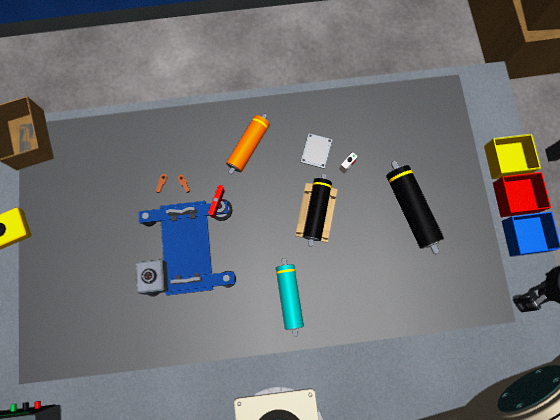

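View pics/scene0.png

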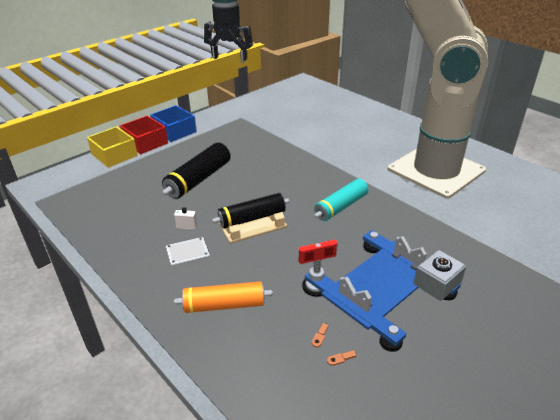

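The top view shows two black rollers: (319,210) in the wooden rest, and a larger one lying loose at (414,207). There are also an orange roller at (248,143) and a turquoise one at (289,297). The one meant is the smaller black roller in the rest. The red grip is at (217,200), the stand at about (187,248), the lugs at (162,183) and (183,183), the lid at (317,150) and the photo-eye at (348,161).

```bash
sed -i "s/    if save: cv2/    else: c['rotation']=R.from_euler('xyz',c['rotation'],degrees=True).as_matrix()\n    if save: cv2/" h.py
python3 - <<'E'
from h import *
for n in ['scene0','top0']:
    c=load(n);c['rotation']=R.from_euler('xyz',c['rotation'],degrees=True).as_matrix();np.save('pics/'+n+'.npy',c,allow_pickle=True)
c=load('top0');im=c['color']
s=load('scene0')
a=cv2.resize(im[120:310,120:360],None,fx=3.3,fy=3.1,interpolation=cv2.INTER_CUBIC);cv2.imwrite('pics/crop1.png',a[:600,:800])
def red(im):
    h=cv2.cvtColor(im,cv2.COLOR_BGR2HSV);return ((h[...,0]<5)|(h[...,0]>175))&(h[...,1]>170)&(h[...,2]>80)
for cc,(u0,u1,v0,v1) in ((c,(195,240,170,225)),(s,(285,350,225,275))):
    m=red(cc['color']);ys,xs=np.nonzero(m[v0:v1,u0:u1]);xs+=u0;ys+=v0
    print('red',len(xs),xs.mean(),ys.mean(),xs.min(),xs.max(),ys.min(),ys.max(),px2w(cc,xs.mean(),ys.mean(),.1055))
for p in [(319,210)]: print('roller',px2w(c,*p,.048))
print('roller ends',px2w(c,311.5,243,.048),px2w(c,323.5,176,.048))
E
```

```text
red 166 215.710843373494 199.63253012048193 209 223 185 214 [0.5974071  0.08882345 0.1055    ]
red 514 316.96108949416345 251.10505836575877 299 336 240 262 [0.59392561 0.08510677 0.1055    ]
roller [ 0.55090342 -0.17476195  0.048     ]
roller ends [ 0.46563428 -0.14291027  0.048     ] [ 0.6428126  -0.20006229  0.048     ]
```

View pics/crop1.png

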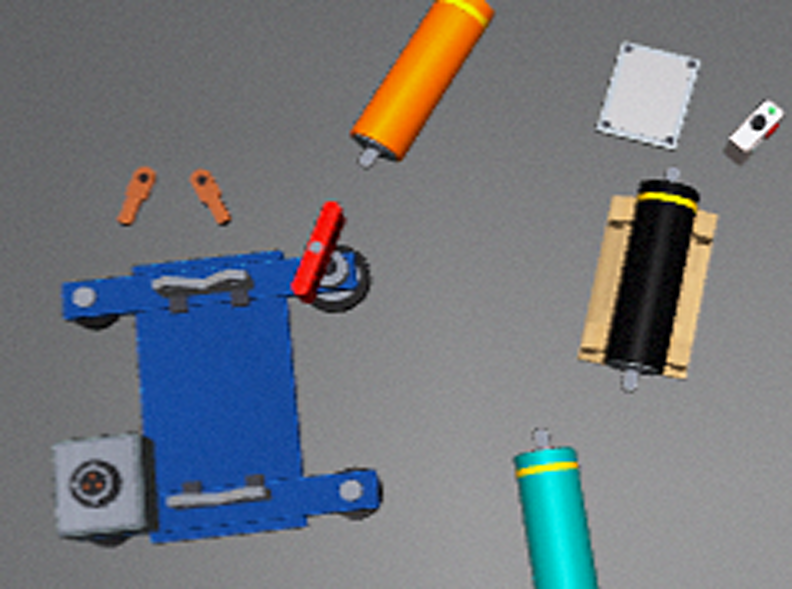

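The enlarged crop confirms it: the small black roller lies in the wooden rest with its yellow band at the far end (+x, top). The red grip is at crop (320,250) over the foot, and the stand's x axis points up in the image. Now I'll move above the screw.

```bash
python3 - <<'E'
from h import *
c=load('top0')
def P(u,v,z): return px2w(c,120+u/3.3,120+v/3.1,z)
a,b=P(303,285,.1235),P(333,212,.1235);print('wing',a,b,np.degrees(np.arctan2(*(b-a)[1::-1])))
a,b=P(629,368,.048),P(667,190,.048);print('roller',(a+b)/2,np.linalg.norm(b-a),np.degrees(np.arctan2(*(b-a)[1::-1])))
# feet tops (discs top approx .04)
for p in [(84,297),(351,490)]: print('foot',P(*p,.04))
E
python3 -m pendant '[{"travel":[4,8,2]},{"travel":[6,12,2]},{"travel":[8,16,2]},{"travel":[10,20,2]},{"travel":[12,24,2]},{"travel":[14,28,2]},{"travel":[16,32,2]},{"travel":[18,36,2]},{"travel":[20,40,2]},{"travel":[22,44,2]},{"travel":[24,48,2]},{"travel":[26,52,2]}]'
python3 -c "
from h import *;print(np.round(readout.read_state()['q'],1))"
```

```text
wing [0.56228341 0.09924297 0.1235    ] [0.62013188 0.07109906 0.1235    ] -25.94342620696055
roller [ 0.55284338 -0.16818945  0.048     ] 0.16008284951422336 -19.00028214996031
foot [0.59345418 0.28746423 0.04      ]
foot [0.40272741 0.08784379 0.04      ]
[60.6 36.1  2.2 87.  -1.5 57.1 -1.1]schema error: expected keys travel, turn
```

```bash
python3 -m pendant '[{"travel":[1.5,3.5,2],"turn":0},{"travel":[3,7,2],"turn":0},{"travel":[4.5,10.5,2],"turn":0},{"travel":[6,14,2],"turn":0},{"travel":[8,17.5,2],"turn":0},{"travel":[10,21,2],"turn":0},{"travel":[12,24.5,2],"turn":0},{"travel":[13,28,2],"turn":0},{"travel":[15,31.5,2],"turn":0},{"travel":[17,35,2],"turn":0},{"travel":[18.5,38.5,2],"turn":0},{"travel":[20,42,2],"turn":0}]'
python3 -c "
from h import *;print(np.round(readout.read_state()['q'],1))"
```

```text
clock: 1.1
position: [0.4813, -0.1642, 0.2511]
tcp_rot: [-180.0, 0.0, 25.6]
wrist_force: [0.5, -1.0, 0.1]
grip_width: 0.999
grasp_force: 0.0
[ 16.1  23.   -0.6 107.8   0.3  49.2 -49. ]
```

```bash
python3 -m pendant '[{"travel":[1,2.5,0],"turn":7},{"travel":[2,5,0],"turn":14},{"travel":[3,7.5,0],"turn":21},{"travel":[4,10,0],"turn":28},{"travel":[5,12.5,0],"turn":35},{"travel":[6,15,0],"turn":42},{"travel":[7,17.5,0],"turn":49},{"travel":[8,20,0],"turn":56},{"travel":[9,22,0],"turn":63},{"travel":[10,23.5,0],"turn":70},{"travel":[11,25,0],"turn":77},{"travel":[11.3,25.1,0],"turn":84}]'
python3 -m pendant '[{"travel":[0,0,0],"turn":7},{"travel":[0,0,0],"turn":14},{"travel":[0,0,0],"turn":21},{"travel":[0,0,0],"turn":28},{"travel":[0,0,0],"turn":35},{"travel":[0,0,0],"turn":42},{"travel":[0,0,0],"turn":44.5},{"travel":[0,0,0],"turn":44.5}]'
python3 -c "
from h import *;print(np.round(readout.read_state()['q'],1))
c=snap('wrist','w1');print(c['position'],c['rotation'])
m=cv2.cvtColor(c['color'],cv2.COLOR_BGR2HSV);m=(((m[...,0]<5)|(m[...,0]>175))&(m[...,1]>150)&(m[...,2]>60)).astype(np.uint8)
ct=max(cv2.findContours(m,0,2)[0],key=cv2.contourArea);print(cv2.minAreaRect(ct),cv2.contourArea(ct))
print(w2px(c,[.594,.087,.1055]))"
```

```text
clock: 2.1
position: [0.5947, 0.0891, 0.2511]
tcp_rot: [179.9, -0.2, 110.2]
wrist_force: [-0.0, 0.9, 1.2]
grip_width: 0.997
grasp_force: 0.0
clock: 2.77
position: [0.5936, 0.0845, 0.2507]
tcp_rot: [-180.0, -0.1, 154.1]
wrist_force: [-0.3, -0.3, 0.0]
grip_width: 0.996
grasp_force: 0.0
[ 11.2  34.3 -35.8  93.3  22.4  59.9  32.8]
[0.5186554 0.1196267 0.3932051] [[ 4.36330249e-01  8.52102822e-01  2.89027153e-01]
 [ 8.99786587e-01 -4.13168543e-01 -1.40270642e-01]
 [-1.08082224e-04  3.21267080e-01 -9.46988623e-01]]
((283.5, 193.0), (17.0, 100.0), 0.0) 1464.5
[284.40117342 193.4936919 ]
```

View pics/w1.png

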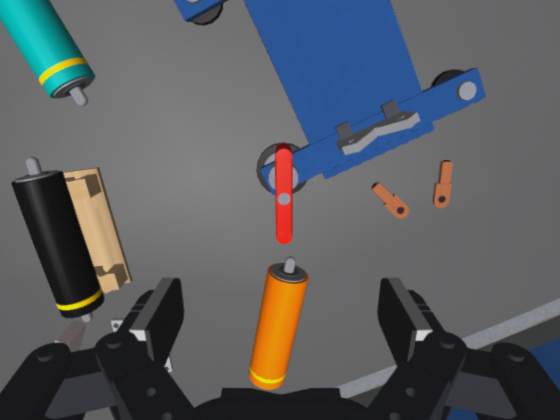

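The wrist view shows the grip centred at (284,199), 1 px from my prediction and aligned with the tool. The roller is at the lower left, the lugs at (391,201) and (444,183), and the finger path is clear. Descending.

```bash
python3 -c "
from h import *;c=load('w1');print(px2w(c,284,199,.1235), px2w(c,283.8,193,.1055), px2w(c,283.8,150,.1235),px2w(c,283.8,242,.1235))"
python3 -m pendant '[{"travel":[0,0.15,-3],"turn":0},{"travel":[0,0.15,-6],"turn":0},{"travel":[0,0.15,-9],"turn":0},{"travel":[0,0.15,-12],"turn":0},{"travel":[0,0.15,-14.5],"turn":0},{"travel":[0,0.15,-16],"turn":0},{"travel":[0,0.15,-16],"turn":0},{"travel":[0,0.15,-16],"turn":0}]'
python3 -c "
from h import *;print(np.round(readout.read_state()['q'],1))"
```

```text
[0.59333528 0.08673471 0.1235    ] [0.59337527 0.08672506 0.1055    ] [0.55740493 0.10383929 0.1235    ] [0.62759531 0.07007989 0.1235    ]
clock: 3.48
position: [0.5934, 0.0864, 0.0908]
tcp_rot: [-179.9, -0.1, 154.1]
wrist_force: [0.2, -0.5, 0.2]
grip_width: 1.002
grasp_force: 0.0
[  6.9  45.1 -29.2 101.4  31.1  41.9  25.2]
```

Centred on (0.5933, 0.0867); the wing spans 78 mm between the ends I picked, consistent with its given 82 mm. Closing.

```bash
python3 -m pendant '[{"travel":[0,0,0],"turn":0},{"travel":[0,0,0],"turn":0},{"travel":[0,0,0],"turn":0},{"travel":[0,0,0],"turn":0},{"travel":[0,0,0],"turn":0},{"travel":[0,0,0],"turn":0},{"travel":[0,0,0],"turn":0},{"travel":[0,0,0],"turn":0},{"travel":[0,0,0],"turn":0},{"travel":[0,0,0],"turn":0}]' 1
python3 -c "
from h import *;s=readout.read_state();print(np.round(s['q'],1),s['wrist_torque'],s['wrist_force'])"
```

```text
clock: 4.32
position: [0.5945, 0.0869, 0.092]
tcp_rot: [179.9, 0.1, 154.1]
wrist_force: [-0.1, 1.5, 6.3]
grip_width: 0.153
grasp_force: 60.7
[  6.9  45.  -29.3 101.3  31.1  41.9  25.2] [ 0.21377155 -0.0790361  -0.05384027] [-0.11727962  1.50289898  6.26530675]
```

```bash
python3 -m pendant '[{"travel":[0,0,0.09],"turn":-7},{"travel":[0,0,0.08],"turn":-14},{"travel":[0,0,0.07],"turn":-21},{"travel":[0,0,0.07],"turn":-28},{"travel":[0,0,0.06],"turn":-35},{"travel":[0,0,0.05],"turn":-42},{"travel":[0,0,0.04],"turn":-49},{"travel":[0,0,0.04],"turn":-56},{"travel":[0,0,0.03],"turn":-63},{"travel":[0,0,0.02],"turn":-70},{"travel":[0,0,0.01],"turn":-77},{"travel":[0,0,0.01],"turn":-77}]'
python3 -c "
from h import *;s=readout.read_state();print(np.round(s['q'],1),s['wrist_torque'],s['wrist_force'])"
```

```text
clock: 5.32
position: [0.5928, 0.0861, 0.0911]
tcp_rot: [-179.9, 0.1, 76.9]
wrist_force: [-2.2, 0.1, 2.4]
grip_width: 0.153
grasp_force: 60.6
[ -5.8  42.3  -8.2 101.8   9.4  36.7 -32.6] [ 0.07428035  0.26938783 -0.0522067 ] [-2.19744883  0.13392769  2.36866252]
```

```bash
cat > t.py <<'E'
from h import *
s=readout.read_state();print('T',np.round(s['wrist_torque'],3),'F',np.round(s['wrist_force'],2),'yaw',round(s['tcp_rot'][2],1),'p',np.round(s['position'],4),'q7',round(s['q'][6],1),s['clock'])
E
python3 -m pendant '[{"travel":[0,0,-0.01],"turn":-7},{"travel":[0,0,-0.02],"turn":-14}]' >/dev/null; python3 t.py
python3 -m pendant '[{"travel":[0,0,0],"turn":0}]' >/dev/null; python3 t.py
python3 -m pendant '[{"travel":[0,0,-0.01],"turn":-7},{"travel":[0,0,-0.02],"turn":-14}]' >/dev/null; python3 t.py
python3 -m pendant '[{"travel":[0,0,0],"turn":0}]' >/dev/null; python3 t.py
```

```text
T [0.176 0.509 0.095] F [-3.76  1.47  4.03] yaw 63.0 p [0.5925 0.0862 0.0909] q7 -42.6 5.4833
T [ 0.098  0.61  -0.046] F [-3.27  0.47  4.05] yaw 63.1 p [0.5925 0.0862 0.091 ] q7 -42.5 5.5667
T [0.242 0.812 0.018] F [-5.01  0.85  4.58] yaw 49.2 p [0.5922 0.0864 0.0908] q7 -52.5 5.7333
T [ 0.13   0.683 -0.085] F [-4.01  0.38  4.82] yaw 49.2 p [0.5922 0.0864 0.0908] q7 -52.5 5.8167
```

```bash
python3 -m pendant '[{"travel":[-0.04,0,0.03],"turn":-7},{"travel":[-0.06,0,0.02],"turn":-14}]' >/dev/null; python3 t.py
python3 -m pendant '[{"travel":[0,0,0],"turn":0}]' >/dev/null; python3 t.py
python3 -m pendant '[{"travel":[0,0,-0.01],"turn":-7},{"travel":[0,0,-0.02],"turn":-14}]' >/dev/null; python3 t.py
python3 -m pendant '[{"travel":[0,0,0],"turn":0}]' >/dev/null; python3 t.py
```

```text
T [0.305 0.399 0.085] F [-1.9   1.98  1.68] yaw 35.2 p [0.5919 0.0867 0.0907] q7 -62.5 5.9833
T [ 0.268  0.475 -0.028] F [-2.14  1.85  0.55] yaw 35.3 p [0.592  0.0867 0.0907] q7 -62.4 6.0667
T [0.455 0.599 0.047] F [-3.9   2.82  2.06] yaw 21.3 p [0.5918 0.087  0.0905] q7 -72.3 6.2333
T [ 0.459  0.748 -0.066] F [-3.7   0.71  2.75] yaw 21.3 p [0.5918 0.087  0.0905] q7 -72.3 6.3167
```

```bash
python3 -m pendant '[{"travel":[-0.04,0.02,0.01],"turn":-7},{"travel":[-0.06,0.03,0.01],"turn":-14}]' >/dev/null; python3 t.py
python3 -m pendant '[{"travel":[0,0,0],"turn":0}]' >/dev/null; python3 t.py
python3 -m pendant '[{"travel":[-0.01,0.01,-0.01],"turn":-7},{"travel":[-0.02,0.02,-0.02],"turn":-14}]' >/dev/null; python3 t.py
python3 -m pendant '[{"travel":[0,0,0],"turn":0}]' >/dev/null; python3 t.py
```

```text
T [0.539 0.367 0.065] F [-1.03  2.23 -3.4 ] yaw 7.4 p [0.5917 0.0874 0.0904] q7 -82.3 6.4833
T [ 0.588  0.414 -0.057] F [-2.59  3.26 -2.03] yaw 7.4 p [0.5917 0.0873 0.0904] q7 -82.2 6.5667
T [0.667 0.377 0.044] F [-1.26  3.65 -1.93] yaw -6.6 p [0.5917 0.0878 0.0902] q7 -92.2 6.7333
T [ 0.73   0.397 -0.048] F [-0.99  3.21 -1.97] yaw -6.6 p [0.5917 0.0877 0.0902] q7 -92.2 6.8167
```

```bash
python3 -m pendant '[{"travel":[-0.01,0.03,-0.02],"turn":-7},{"travel":[-0.02,0.05,-0.04],"turn":-14}]' >/dev/null; python3 t.py
python3 -m pendant '[{"travel":[0,0,0],"turn":0}]' >/dev/null; python3 t.py
python3 -m pendant '[{"travel":[-0.01,0.01,-0.01],"turn":-7},{"travel":[-0.01,0.02,-0.02],"turn":-14}]' >/dev/null; python3 t.py
python3 -m pendant '[{"travel":[0,0,0],"turn":0}]' >/dev/null; python3 t.py
```

```text
T [0.686 0.39  0.155] F [-1.79  3.56 -1.67] yaw -20.6 p [0.5918 0.0881 0.0901] q7 -102.3 6.9833
T [ 0.824  0.364 -0.097] F [-1.71  3.74 -1.21] yaw -20.5 p [0.5918 0.088  0.0901] q7 -102.3 7.0667
T [0.797 0.213 0.139] F [-1.76  5.63 -2.56] yaw -34.5 p [0.5919 0.0884 0.09  ] q7 -112.4 7.2333
T [ 0.888  0.296 -0.17 ] F [-1.5   3.78 -1.62] yaw -34.5 p [0.592  0.0884 0.09  ] q7 -112.4 7.3167
```

```bash
python3 -m pendant '[{"travel":[0,0.03,-0.02],"turn":-3}]' >/dev/null; python3 t.py
python3 -m pendant '[{"travel":[0,0.01,-0.01],"turn":-3}]' >/dev/null; python3 t.py
python3 -m pendant '[{"travel":[0,0,0],"turn":0}]' >/dev/null; python3 t.py
python3 -m pendant '[{"travel":[0,0,0],"turn":0}]' >/dev/null; python3 t.py
python3 -m pendant '[{"travel":[0,0,0],"turn":0}]' >/dev/null; python3 t.py
```

```text
T [0.785 0.333 0.119] F [-0.77  3.07 -0.35] yaw -37.3 p [0.592  0.0884 0.0899] q7 -114.4 7.4
T [0.819 0.309 0.169] F [-1.57  3.93 -1.14] yaw -40.3 p [0.5921 0.0885 0.0899] q7 -116.7 7.4833
T [0.927 0.308 0.016] F [-1.65  3.9  -1.89] yaw -40.4 p [0.5921 0.0885 0.0899] q7 -116.7 7.5667
T [0.893 0.299 0.104] F [-1.97  4.96 -1.55] yaw -40.4 p [0.5921 0.0885 0.0899] q7 -116.7 7.65
T [0.997 0.292 0.164] F [-1.69  4.76 -2.22] yaw -40.5 p [0.5921 0.0885 0.0899] q7 -116.8 7.7333
```

```bash
for i in 1; do
python3 -m pendant '[{"travel":[0,0.02,-0.02],"turn":-3}]' >/dev/null; python3 t.py
python3 -m pendant '[{"travel":[0,0.01,-0.01],"turn":-3}]' >/dev/null; python3 t.py
python3 -m pendant '[{"travel":[0,0.01,0],"turn":-3}]' >/dev/null; python3 t.py
python3 -m pendant '[{"travel":[0,0,0],"turn":0},{"travel":[0,0,0],"turn":0},{"travel":[0,0,0],"turn":0},{"travel":[0,0,0],"turn":0}]' >/dev/null; python3 t.py; done
```

```text
T [0.873 0.39  0.188] F [-2.14  4.75 -0.03] yaw -43.6 p [0.5921 0.0885 0.0899] q7 -119.0 7.8167
T [0.937 0.375 0.147] F [-2.47  4.81 -0.37] yaw -46.7 p [0.5922 0.0886 0.0898] q7 -121.3 7.9
T [0.914 0.219 0.181] F [-1.3   4.51 -0.67] yaw -49.7 p [0.5922 0.0887 0.0898] q7 -123.6 7.9833
T [1.022 0.365 0.005] F [-1.94  5.08  0.62] yaw -49.7 p [0.5922 0.0886 0.0898] q7 -123.5 8.3167
```

```bash
python3 -m pendant '[{"travel":[-0.03,0.1,-0.01],"turn":0},{"travel":[-0.03,0.1,-0.01],"turn":0},{"travel":[-0.03,0.1,-0.01],"turn":0}]' >/dev/null; python3 t.py
python3 -m pendant '[{"travel":[0.0,0.0,0],"turn":-3.5}]' >/dev/null; python3 t.py
python3 -m pendant '[{"travel":[0.0,0.0,0],"turn":-3.5}]' >/dev/null; python3 t.py
python3 -m pendant '[{"travel":[0,0,0],"turn":0}]' >/dev/null; python3 t.py
```

```text
T [0.59  0.242 0.102] F [0.4  1.76 1.08] yaw -49.8 p [0.5922 0.0887 0.0898] q7 -123.7 8.5667
T [0.602 0.102 0.205] F [-0.22  1.75 -1.01] yaw -53.4 p [0.5923 0.0887 0.0898] q7 -126.3 8.65
T [0.582 0.024 0.202] F [-0.76  2.96 -1.23] yaw -57.0 p [0.5924 0.0888 0.0898] q7 -129.0 8.7333
T [0.553 0.067 0.021] F [ 0.15  2.12 -0.14] yaw -56.9 p [0.5924 0.0888 0.0897] q7 -129.0 8.8167
```

Free-turn torque was about 0.05 N m and it is now about 0.20, which puts the load at roughly 5–8 N. That is inside the window, so I'll release and lift.

```bash
python3 -m pendant '[{"travel":[0,0,0],"turn":0},{"travel":[0,0,0],"turn":0},{"travel":[0,0,0],"turn":0},{"travel":[0,0,0],"turn":0},{"travel":[0,0,0],"turn":0},{"travel":[0,0,0],"turn":0}]' -1; python3 t.py
python3 -m pendant '[{"travel":[0,0,2],"turn":0},{"travel":[0,0,5],"turn":0},{"travel":[0,0,9],"turn":0},{"travel":[0,0,12],"turn":0},{"travel":[0,0,14],"turn":0},{"travel":[0,0,16],"turn":0},{"travel":[0,0,16],"turn":0}]' >/dev/null; python3 t.py
python3 - <<'E'
from h import *
a=load('top0');c=snap('top','top1');d=cv2.absdiff(a['color'],c['color']).max(2)
print('stand region diff',[(d[y:y+20,140:240]>40).sum() for y in range(180,300,20)])
c=snap('wrist','w2')
E
```

```text
clock: 9.32
position: [0.592, 0.089, 0.0897]
tcp_rot: [-180.0, -0.0, -56.9]
wrist_force: [-0.9, -0.6, 0.4]
grip_width: 0.985
grasp_force: 0.0
T [0.017 0.025 0.016] F [-0.85 -0.61  0.39] yaw -56.9 p [0.592  0.089  0.0897] q7 -128.9 9.3167
T [-0.037 -0.075  0.025] F [-0.08 -0.41 -0.03] yaw -56.9 p [0.5943 0.0889 0.2539] q7 -136.1 9.9
stand region diff [np.int64(1037), np.int64(782), np.int64(429), np.int64(182), np.int64(293), np.int64(226)]
```

View pics/w2.png

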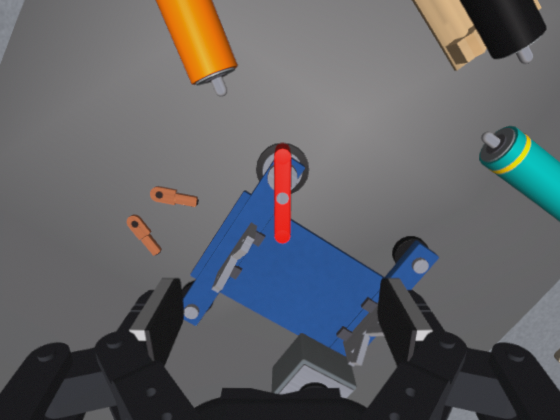

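The wrist view shows the grip released at (283,199), the stand's feet caps at (191,313) and (421,266), and the lugs untouched. Next I'll compute the stand pose and move to the roller.

```bash
python3 - <<'E'
from h import *
c=load('w2');print('axis',px2w(c,283,199,.121))
A,B=px2w(c,191,313,.04),px2w(c,421,266,.04)
print(A,B,np.linalg.norm(A-B),(A+B)/2,'yaw',np.degrees(np.arctan2(A[1]-B[1],A[0]-B[0])-np.arctan2(200,190)))
E
python3 -m pendant '[{"travel":[-0.5,-3,0],"turn":6},{"travel":[-1,-6.5,0],"turn":12},{"travel":[-1.5,-10,0],"turn":18},{"travel":[-2,-13.5,0],"turn":24},{"travel":[-2.5,-17,0],"turn":30},{"travel":[-3,-20.5,0],"turn":36},{"travel":[-3.5,-23.5,0],"turn":38},{"travel":[-4,-25.7,0],"turn":38},{"travel":[-4,-25.7,0],"turn":38},{"travel":[-4,-25.7,0],"turn":38}]' >/dev/null; python3 t.py
python3 -c "
from h import *
c=snap('wrist','w3');print(w2px(c,[.5528,-.168,.048]))"
```

```text
axis [0.59164984 0.08697332 0.121     ]
[0.59226062 0.28957353 0.04      ] [0.400169   0.08760997 0.04      ] 0.2787265090897088 [0.49621481 0.18859175 0.04      ] yaw -0.033716885959011955
T [0.084 0.009 0.039] F [-0.68  0.59  0.88] yaw -19.1 p [ 0.5505 -0.1691  0.2483] q7 -79.6 10.8333
[277.48348686 176.81447436]
```

View pics/w3.png

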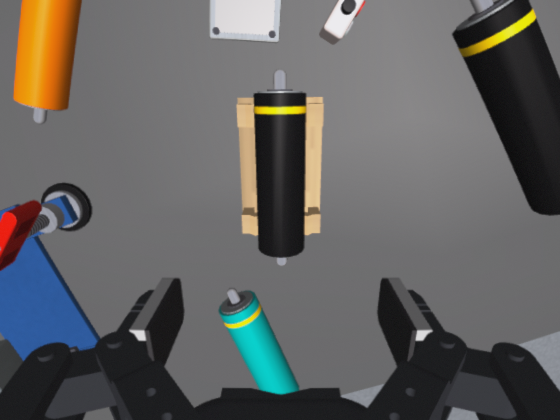

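The wrist view shows the roller in its rest, with shaft tips at (279.5,70) and (282,265). The turquoise roller's end is at (235,290), the photo-eye at (342,18) and the lid at (246,20).

Run:
```python
from h import *
c=load('w3');A,B=px2w(c,279.5,70.5,.050),px2w(c,282,264.5,.050);print(A,B,np.linalg.norm(A-B),(A+B)/2,np.degrees(np.arctan2(A[1]-B[1],A[0]-B[0])))
T=px2w(c,234,292,.028);d=T-(A+B)/2;u=(A-B)/np.linalg.norm(A-B);print('turq end along,across',d@u,np.cross(u,d)[2])
g=cv2.cvtColor(c['color'],cv2.COLOR_BGR2GRAY)
for v in (130,150,170,190,235,245): 
    r=g[v,225:340].astype(int);k=np.nonzero(r<45)[0]+225;print(v,k.min(),k.max(),end=';')
```

```text
[ 0.64752807 -0.20308622  0.05      ] [ 0.45844112 -0.14027646  0.05      ] 0.19924593037838653 [ 0.5529846  -0.17168134  0.05      ] -18.375143392931758
turq end along,across -0.14797189125537727 0.058560573452240985
130 256 304;150 256 304;170 257 303;190 258 303;235 259 303;245 259 303;
```

```bash
python3 -m pendant '[{"travel":[0.25,-0.2,-3],"turn":0.6},{"travel":[0.25,-0.2,-7],"turn":0.6},{"travel":[0.25,-0.2,-11],"turn":0.6},{"travel":[0.25,-0.2,-15],"turn":0.6},{"travel":[0.25,-0.2,-18],"turn":0.6},{"travel":[0.25,-0.2,-20],"turn":0.6},{"travel":[0.25,-0.2,-21.5],"turn":0.6},{"travel":[0.25,-0.2,-21.9],"turn":0.6},{"travel":[0.25,-0.2,-21.9],"turn":0.6}]' >/dev/null; python3 t.py
python3 -m pendant '[{"travel":[0,0,0],"turn":0},{"travel":[0,0,0],"turn":0},{"travel":[0,0,0],"turn":0},{"travel":[0,0,0],"turn":0},{"travel":[0,0,0],"turn":0},{"travel":[0,0,0],"turn":0},{"travel":[0,0,0],"turn":0},{"travel":[0,0,0],"turn":0}]' 1; python3 t.py
```

```text
T [-0.067  0.003 -0.009] F [ 0.19 -0.68 -0.1 ] yaw -18.2 p [ 0.5537 -0.1675  0.029 ] q7 -71.1 11.6333
clock: 12.3
position: [0.5551, -0.1706, 0.0323]
tcp_rot: [180.0, -0.2, -18.3]
wrist_force: [-0.4, -0.7, 5.5]
grip_width: 0.567
grasp_force: 61.7
T [-0.29   0.269  0.05 ] F [-0.37 -0.66  5.54] yaw -18.3 p [ 0.5551 -0.1706  0.0323] q7 -71.1 12.3
```

```bash
python3 -m pendant '[{"travel":[0,0,0.5],"turn":0},{"travel":[0,0,1.5],"turn":0},{"travel":[0,0,3.5],"turn":0},{"travel":[0,0,6],"turn":0},{"travel":[0,0,9],"turn":0},{"travel":[0,0,12],"turn":0},{"travel":[0,0,15],"turn":0},{"travel":[0,0,17],"turn":0},{"travel":[0,0,17.5],"turn":0},{"travel":[0,0,17.5],"turn":0}]'; python3 t.py
python3 -m pendant '[{"travel":[-0.5,2.5,0],"turn":2},{"travel":[-1,5.5,0],"turn":5},{"travel":[-1.5,8.5,0],"turn":8},{"travel":[-2,11.5,0],"turn":11},{"travel":[-2.5,14.5,0],"turn":14},{"travel":[-3,17.5,0],"turn":17},{"travel":[-3.5,20.5,0],"turn":18.3},{"travel":[-4,23.5,0],"turn":18.3},{"travel":[-4.5,26.5,0],"turn":18.3},{"travel":[-5,29.5,0],"turn":18.3},{"travel":[-5.3,32.5,0],"turn":18.3},{"travel":[-5.6,35,0],"turn":18.3}]';
python3 -m pendant '[{"travel":[0,0.6,0],"turn":0},{"travel":[0,0.6,0],"turn":0},{"travel":[0,0.6,0],"turn":0},{"travel":[0,0.6,0],"turn":0},{"travel":[0,0.6,0],"turn":0}]'; python3 t.py
python3 -c "
from h import *
snap('wrist','w4');snap('scene','s4');snap('top','t4')"
```

```text
clock: 13.13
position: [0.5549, -0.1696, 0.2072]
tcp_rot: [-180.0, -0.2, -18.3]
wrist_force: [-0.1, -0.5, -7.1]
grip_width: 0.567
grasp_force: 63.9
T [-0.034 -0.    -0.016] F [-0.05 -0.53 -7.11] yaw -18.3 p [ 0.5549 -0.1696  0.2072] q7 -77.2 13.1333
clock: 14.13
position: [0.496, 0.1826, 0.2036]
tcp_rot: [180.0, 0.2, 0.1]
wrist_force: [1.1, 0.1, -6.8]
grip_width: 0.562
grasp_force: 63.9
clock: 14.55
position: [0.4983, 0.1843, 0.2052]
tcp_rot: [179.9, 0.0, -0.2]
wrist_force: [0.2, -0.8, -6.1]
grip_width: 0.564
grasp_force: 64.0
T [-0.023 -0.015 -0.038] F [ 0.22 -0.83 -6.1 ] yaw -0.2 p [0.4983 0.1843 0.2052] q7 -99.3 14.55
```

View pics/w4.png

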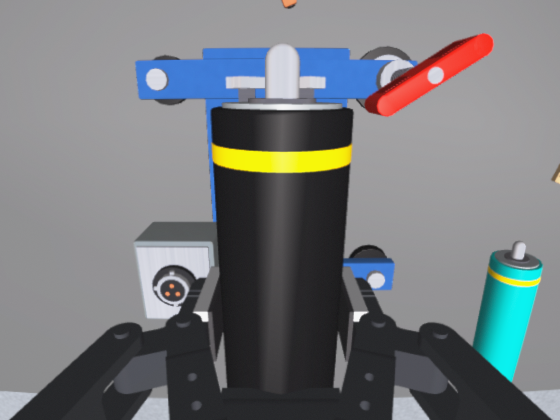

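The wrist view shows the roller held straight, with its tip at (283,50). Behind it is the far cheek, (227–327, 82), with foot caps at (156,79) and (376,279).

Run:
```python
from h import *
c=load('w4')
A,B=px2w(c,156,79,.04),px2w(c,376,279,.04);print(A,B,np.linalg.norm(A-B),(A+B)/2,'yaw',np.degrees(np.arctan2(A[1]-B[1],A[0]-B[0])-np.arctan2(200,190)))
print('cheek',px2w(c,226.5,80,.086),px2w(c,327,80,.086))
print('grip hub',px2w(c,435,75,.121))
for z in (.219,.223): print('shaft',px2w(c,282.5,90,z),px2w(c,282.5,50,z))
g=cv2.cvtColor(c['color'],cv2.COLOR_BGR2GRAY);hsv=cv2.cvtColor(c['color'],cv2.COLOR_BGR2HSV)
m=(hsv[...,0]>100)&(hsv[...,0]<125)&(hsv[...,1]>120)
k=np.nonzero(m[54,180:380])[0]+180;print('plate edge row54',k.min(),k.max(),px2w(c,k.min(),54,.035),px2w(c,k.max(),54,.035))
im=np.vstack([cv2.resize(load('s4')['color'][200:360,280:490],(788,600))]);cv2.imwrite('pics/s4c.png',im)
```

```text
[0.59371661 0.28767376 0.04      ] [0.40232022 0.08626247 0.04      ] 0.27784724377743203 [0.49801842 0.18696812 0.04      ] yaw -0.008322210696900015
cheek [0.59043672 0.22125066 0.086     ] [0.59019242 0.14956581 0.086     ]
grip hub [0.59277156 0.0865892  0.121     ]
shaft [0.58244488 0.18221558 0.219     ] [0.59561834 0.18219955 0.219     ]
shaft [0.58241789 0.18224269 0.223     ] [0.59518122 0.18222716 0.223     ]
plate edge row54 203 349 [0.61319982 0.24751812 0.035     ] [0.61276108 0.12524639 0.035     ]
```

View pics/s4c.png

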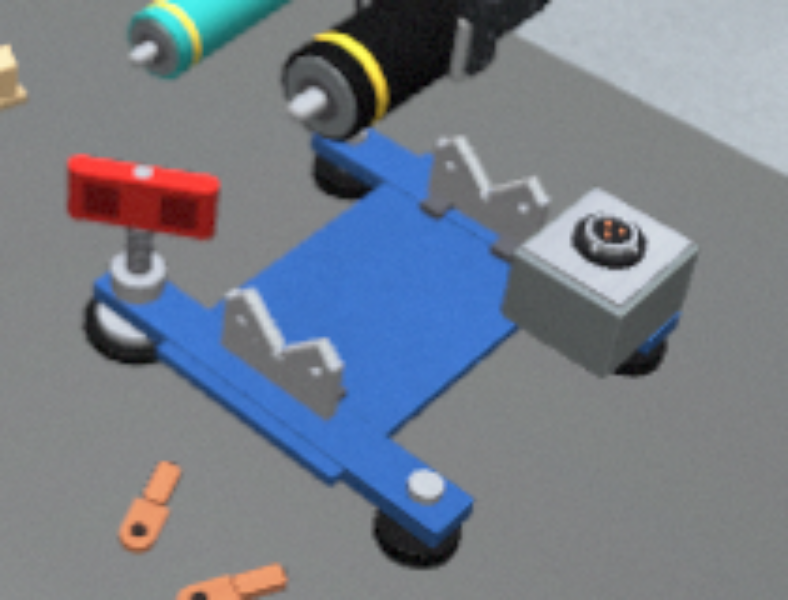

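The scene view shows the roller over the stand, both V cheeks free, and the lugs and box clear. Lowering now.

```bash
python3 -m pendant '[{"travel":[0.1,0.3,-1.5],"turn":0},{"travel":[0.1,0.3,-4],"turn":0},{"travel":[0.1,0.3,-6.5],"turn":0},{"travel":[0.1,0.3,-9],"turn":0},{"travel":[0.1,0.3,-11],"turn":0},{"travel":[0.1,0.3,-12.5],"turn":0},{"travel":[0.1,0.3,-13.5],"turn":0},{"travel":[0.1,0.3,-14.2],"turn":0},{"travel":[0.1,0.3,-14.2],"turn":0},{"travel":[0.1,0.3,-14.2],"turn":0}]' >/dev/null; python3 t.py
python3 -m pendant '[{"travel":[0,0,-0.1],"turn":0},{"travel":[0,0,-0.2],"turn":0},{"travel":[0,0,-0.3],"turn":0},{"travel":[0,0,-0.4],"turn":0},{"travel":[0,0,-0.4],"turn":0},{"travel":[0,0,-0.4],"turn":0}]' >/dev/null; python3 t.py
```

```text
T [ 0.017  0.015 -0.03 ] F [-0.52  0.62 -6.  ] yaw -0.0 p [0.4999 0.1892 0.064 ] q7 -94.2 15.5333
T [ 0.006 -0.03  -0.021] F [-0.12 -0.84 -6.72] yaw 0.0 p [0.4994 0.1893 0.0597] q7 -94.1 16.0333
```

```bash
python3 -m pendant '[{"travel":[0,-0.05,-0.1],"turn":0},{"travel":[0,-0.1,-0.2],"turn":0},{"travel":[0,-0.1,-0.3],"turn":0},{"travel":[0,-0.1,-0.4],"turn":0},{"travel":[0,-0.1,-0.4],"turn":0},{"travel":[0,-0.1,-0.4],"turn":0}]' >/dev/null; python3 t.py
python3 -m pendant '[{"travel":[0,0,-0.1],"turn":0},{"travel":[0,0,-0.1],"turn":0},{"travel":[0,0,-0.1],"turn":0}]' >/dev/null; python3 t.py
python3 -m pendant '[{"travel":[0,0,-0.1],"turn":0},{"travel":[0,0,-0.1],"turn":0},{"travel":[0,0,-0.1],"turn":0}]' >/dev/null; python3 t.py
```

```text
T [-0.015  0.025 -0.039] F [ 0.38 -0.3  -5.95] yaw -0.0 p [0.4993 0.1883 0.0555] q7 -93.9 16.5333
T [-0.009 -0.026  0.028] F [-1.01  0.43 -5.58] yaw -0.0 p [0.4994 0.1883 0.0546] q7 -93.9 16.7833
T [ 0.014  0.032 -0.034] F [ 0.49  0.77 -6.93] yaw -0.0 p [0.4993 0.1883 0.0536] q7 -93.8 17.0333
```

```bash
for i in 1; do
python3 -m pendant '[{"travel":[0,0,-0.1],"turn":0},{"travel":[0,0,-0.1],"turn":0},{"travel":[0,0,-0.1],"turn":0}]' >/dev/null; python3 t.py
python3 -m pendant '[{"travel":[0,0,-0.05],"turn":0},{"travel":[0,0,-0.05],"turn":0},{"travel":[0,0,-0.05],"turn":0}]' >/dev/null; python3 t.py
python3 -m pendant '[{"travel":[0,0,-0.05],"turn":0},{"travel":[0,0,-0.05],"turn":0},{"travel":[0,0,-0.05],"turn":0}]' >/dev/null; python3 t.py; done
python3 - <<'E'
from h import *
c=snap('wrist','w5');s=snap('scene','s5')
cv2.imwrite('pics/s5c.png',np.vstack([cv2.resize(s['color'][225:345,290:470],(450,300)),cv2.resize(c['color'][20:150,120:450],(450,280))]))
E
```

```text
T [-0.034 -0.045  0.018] F [-0.82 -0.62 -5.89] yaw -0.0 p [0.4994 0.1883 0.0526] q7 -93.8 17.2833
T [-0.149  0.126  0.111] F [-1.26 -0.48 -2.49] yaw 0.0 p [0.4995 0.1881 0.0523] q7 -93.8 17.5333
T [-0.389  0.423  0.166] F [-2.1  -1.11  5.43] yaw -0.0 p [0.4995 0.1881 0.0522] q7 -93.8 17.7833
```

View pics/s5c.png

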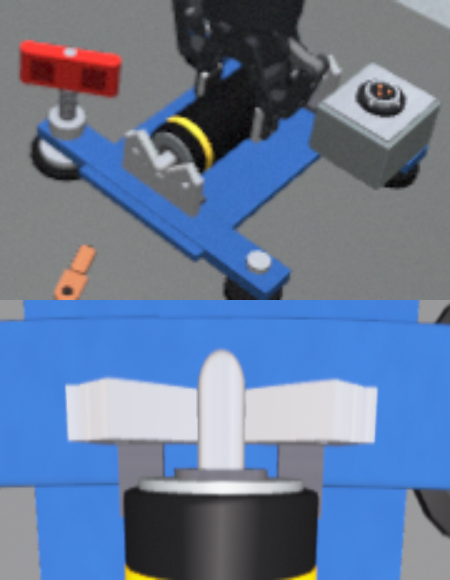

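The roller is seated: the shaft is centred in the far V, the height is TCP 0.0522 so the axis is at 0.068 as expected, and the load has transferred. Easing off, then releasing and withdrawing.

```bash
python3 -m pendant '[{"travel":[0,0,0.05],"turn":0},{"travel":[0,0,0.05],"turn":0}]' >/dev/null; python3 t.py
python3 -m pendant '[{"travel":[0,0,0],"turn":0},{"travel":[0,0,0],"turn":0},{"travel":[0,0,0],"turn":0},{"travel":[0,0,0],"turn":0},{"travel":[0,0,0],"turn":0},{"travel":[0,0,0],"turn":0}]' -1 >/dev/null; python3 t.py
python3 -m pendant '[{"travel":[0,0,1],"turn":0},{"travel":[0,0,3],"turn":0},{"travel":[0,0,6],"turn":0},{"travel":[0,0,9],"turn":0},{"travel":[0,0,12],"turn":0},{"travel":[0,0,15],"turn":0},{"travel":[0,0,17],"turn":0},{"travel":[0,0,17],"turn":0},{"travel":[0,0,17],"turn":0}]' >/dev/null; python3 t.py
python3 - <<'E'
from h import *
c=snap('wrist','w6');s=snap('scene','s6')
cv2.imwrite('pics/s6c.png',np.hstack([cv2.resize(s['color'][225:375,280:480],(400,300)),cv2.resize(c['color'],(400,300))]))
E
```

```text
T [-0.42   0.275  0.147] F [-0.98 -2.01  3.23] yaw -0.0 p [0.4995 0.1881 0.0522] q7 -93.8 18.05
T [ 0.043  0.013 -0.03 ] F [-0.33 -0.84  0.16] yaw -0.0 p [0.4995 0.1884 0.0521] q7 -93.8 18.55
T [ 0.007 -0.031 -0.024] F [-0.09 -1.11  0.47] yaw 0.0 p [0.4999 0.1886 0.2238] q7 -99.9 19.3
```

View pics/s6c.png

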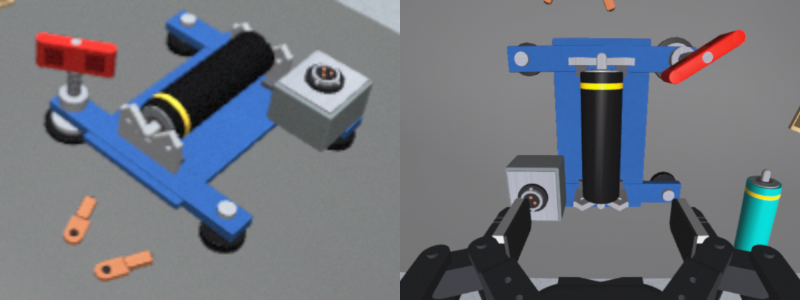

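The final picture shows the roller seated in both V-notches, the robot clear, and the lugs undisturbed. Handing in.

```bash
python3 -c "
from workcell import env;print(env.finish_job())"
```

```text
the job is handed in; nothing more can be done
None
```

The job is handed in with no verdict returned: the screw foot is turned down to an estimated 5–10 N on the mat (judged from turning torque, not measured directly), and the small black roller lies in both V-notches with the robot clear, at about 19 s of the 72 s.

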